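# Set the gap screw to the gauge blade

## Task

Two identical gap fixtures stand on the bench, and a flat steel gauge blade lies in the gap of one of them. Turn the bar-headed adjusting screw of that fixture clockwise until its foot just drags on the blade - touching it lightly, not clamping it - and let go, leaving the blade in the gap and the other fixture's screw as it is. On these fixtures the foot just drags when the bar head has come into line with the fixture's arm.

Things in the scene. Friction and masses are not known exactly. Their poses are not given: they have to be found in the camera images.
- setting_screw: Adjusting screw of the fixture with the blade: a flat steel bar head 58 mm long, 12 thick, 22 tall, gripped from above across the 12 mm. Origin: bar centre on the vertical screw axis, 117 mm above the bench; x along the bar, z up, turning with it. The head keeps its height; a spindle with a sprung foot goes down 6 mm per rad. The fixed grey arm below (36 mm wide) has its top at 86 mm; nothing is higher than the bar.
- screw_turn (a joint): Turn of that screw in rad, clockwise from above positive, range 0 to 2.0; starts at 0.05 to 0.45. The foot meets the blade at about 1.15; at 1.40 the bar lies in line with the fixture's arm (which runs away from the robot, over the blade, to its column) and the foot presses lightly, about 3.7 N, rising some 15 N per rad. Friction (0.12 N m) holds it where it is left.
- blade: Loose flat steel gauge blade, 110 x 14 x 4 mm, with a small dark hole mark at its front end, lying in the gap of one fixture on the anvil, underside 30 mm above the bench, sticking out to the front. Origin: centre of its underside; x along its length, roughly along the fixture's arm.
- spare_bar_end (a point): Point at the middle of one end face of the bar head (29 mm from its axis, 117 mm above the bench) of the identical screw on the other fixture, which has no blade in its gap and is to be left alone.

How it is judged:
At the end, for the whole second after the job is handed in: The foot of the screw rests on the blade in its gap with a light force, more than 0.4 N and less than 7 N (about 12 degrees either side of the bar in line with the arm), screw and blade at rest (contact force between setting_screw and blade between 0.4 and 7 N and velocity of joint screw_turn between -0.05 and 0.05 rad/s and linear speed of blade below 0.02 m/s); the robot touches nothing.
It fails at once if the screw of the other fixture is turned, its bar end moving more than 10 mm (distance of spare_bar_end from where it was at the start of the episode above 0.01 m).
It also fails if it takes over 29 s, if anything falls off the work surface, if the arm or the gripper's body presses on something with over 40 N, if the wrist force passes 120 N, or if a joint passes its speed limit or range.

## Robot

A 7-joint arm with a two-finger parallel gripper is mounted at the origin on a cart in front of the work surface, level with it; the furniture and walls round the work are solid. World frame = base frame: x ahead of the robot, y to its left, z up, the work surface at z = 0. Lengths are in m, angles in rad, forces in N, time in s.
With the tool pointing down it reaches from about 0.4 to 0.875 m from the base axis. Payload 6.5 kg.
Tool frame: the origin (TCP) lies midway between the tips of the shut fingers; the grasp point (between the pads) lies 19 mm behind it; z points along the fingers, y is the direction in which the jaws open and shut (so a half turn about z gives the same grasp; the last joint's range is limited). The gripper opens to 85 mm and grips with 20 to 120 N. Pads are 22 mm wide; open, the fingers measure 114 mm over their backs; the gripper's body (76 mm by 85 mm) begins 54 mm behind the grasp point. The pads swing forward as they close: fully open they stand 13 mm farther back than shut.
Start: joints at [1.207, 0.536, -0.004, 1.538, 0.003, 1.067, -0.071], TCP at [0.191, -0.621, 0.231] pointing down, gripper open.
Joint ranges: [-2.7, 2.7], [-0.37, 2.16], [-1.27, 1.26], [0.24, 2.4], [-1.31, 4.45], [0.19, 1.91], [-2.76, 2.76]. Speed limits (rad/s): [2.39, 2.39, 3.14, 3.14, 3.14, 3.14, 3.14].

## Interface

Orientations are given as a unit quaternion [x, y, z, w].
In Python, from bench import get_state, read_camera, get_calibration, close_job gives the robot as it stands. The module is installed in compiled form; this text tells all that it offers.
- The arm moves only by the tool step_arm, never from a script. Its argument "deltas" is a list of rows, each an object with "slide": the shift along the world's x, y, z in mm, a list of three; "spin": the turn about the world's z in rad. A call has 1 to 20 rows; each row is the pose to reach, as a shift and turn from the pose measured when the call began; what a row does not reach only later rows make up. A row lasts 1/12 s, in which the tool goes at most 41.7 mm and 7.16 degrees, less where a joint would pass 70% of its speed; a pose out of reach is approached as far as the arm can. A call with a gripper value outside its range is refused whole. "hand" is the opening, from 0 (shut) to 1 (fully open), set as the call begins (left out, the last holds). The fingers move at their own pace and stop on an object; "squeeze" is the grip in N (left out, the last holds). Time passes only in rows, so rows that repeat a pose let the fingers close. It gives the time, the measured TCP pose, the force and the opening at its end, in the units of the state.
- get_state(): the state, without advancing time (a new reading comes with each control period).
- read_camera(name): name is "scene" or "top" or "wrist"; returns (picture, depth): 480x640x3 uint8, red, green, blue; 480x640 float32, m along the optical axis (not along the pixel's ray), 0 where there is no reading.
- get_calibration(name): a dict with "vertical_fov" (degrees; the focal length in pixels is half the picture's height over the tangent of half this angle, whatever the lens; pixels are square), "cx", "cy" (the principal point, pixels), "position" and "rotation" of the camera in the world. Camera axes: x right, y down, z forward; pixel columns grow to the right and rows downward; lengths in m; the calibration is good to about 2 mm. A picture is of the moment at which its call begins: read the wrist's pose just before it. get_calibration takes no time and is no camera call; for the wrist camera it gives the pose at the moment of the call.
- close_job(): hands the job in, once; it reports no verdict.
The state is a dict: "time": time; "joints": joint angles; "dq": joint speeds; "joint_efforts": joint torques, N m; "ee_pos": TCP position; "tcp_rot": TCP orientation; "wrist_force": force on the tool from outside, world axes, zero at the start; "torque": the same for the moment, N m; "gripper_width": finger opening in m.
Only numpy, scipy, OpenCV 4.12 (cv2) and the standard library are available. Lean on these libraries where they do the work, as an engineer would, in place of code of your own. Each camera call takes 0.05 s, during which the arm holds its last target.

## Working session

There is one attempt and no reset: what is moved stays moved. The work goes in short steps, Python scripts to look and compute and a tool call to move; the robot and the scene stay as the last step left them, time stands still between calls to the robot, and variables do not carry over. Pictures are saved under pics/ and viewed, and the job is handed in when it is done.

Besides the shell and the picture viewer there is one more tool, called after ">>>" by a JSON object that holds its "op" and its "data", one argument or row to a line. step_arm: Moves the arm, as the interface text tells. Its arguments: {"type":"object","properties":{"deltas":{"type":"array"},"hand":{"type":"number"},"squeeze":{"type":"number"}},"required":["deltas"]}

```bash
mkdir -p pics; python3 - <<'E'
from bench import *
import cv2,numpy as np
s=get_state();print(s)
for n in ("scene","top"):
    p,d=read_camera(n);c=get_calibration(n);print(n,c)
    cv2.imwrite(f"pics/{n}0.png",p[:,:,::-1]);np.savez(f"{n}0.npz",p=p,d=d,**c)
E
```

```text
{'time': 0.0, 'joints': array([ 1.2067793 ,  0.53718244, -0.00444795,  1.5388827 ,  0.00262321,
        1.06731196, -0.07119917]), 'dq': array([ 0.00023175, -0.00048575,  0.00031634, -0.00038907,  0.00059019,
        0.00011262,  0.00121163]), 'joint_efforts': array([ 9.89364707e-04, -5.83420265e+01,  1.04898714e+00, -2.59101355e+01,
        1.23057200e-02,  9.62183025e-03, -2.48280389e-05]), 'ee_pos': array([ 0.19052355, -0.6207765 ,  0.23039874]), 'tcp_rot': array([ 9.88926380e-01,  1.48404257e-01, -2.03650031e-04, -8.65752713e-04]), 'wrist_force': array([ 0.31492898, -0.06475559,  0.08760372]), 'torque': array([-0.04035037, -0.08255312,  0.03702897]), 'gripper_width': 0.0854593568798433}
scene {'vertical_fov': 47.477608558625604, 'cx': 313.2645677213244, 'cy': 241.81936472757633, 'position': array([0.10925166, 0.1993859 , 0.71061911]), 'rotation': array([-0.38193563,  0.83676996, -0.35597552,  0.16499285])}
top {'vertical_fov': 56.45257102387023, 'cx': 326.90290689435824, 'cy': 237.61486891251232, 'position': array([ 0.45293663, -0.17111606,  0.95468854]), 'rotation': array([ 0.7137522 , -0.69627264,  0.05968302, -0.04690568])}
```

View pics/scene0.png

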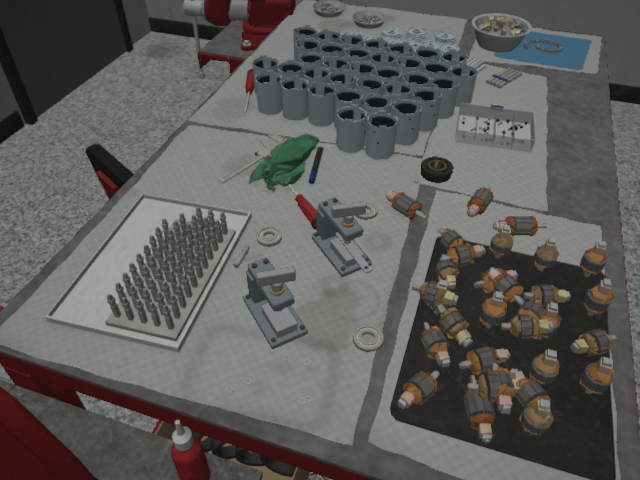

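View pics/top0.png

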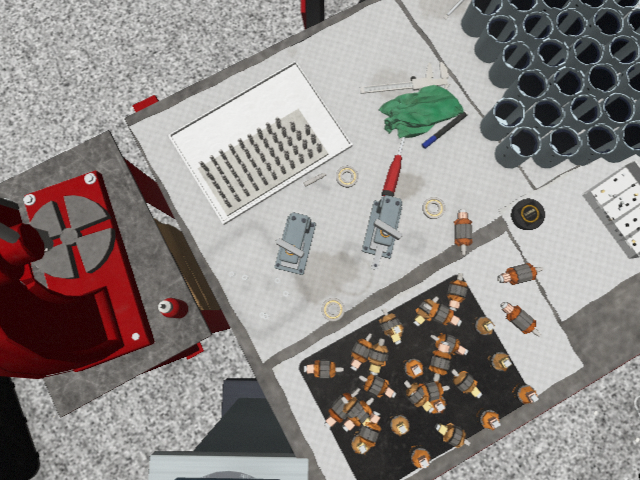

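```bash
cat > h.py <<'E'
import numpy as np,cv2
from scipy.spatial.transform import Rotation as R
def ray(c,u,v,z):
    f=240/np.tan(np.radians(float(c['vertical_fov']))/2)
    d=R.from_quat(c['rotation']).apply([(u-c['cx'])/f,(v-c['cy'])/f,1.])
    p=np.array(c['position']);return p+d*(z-p[2])/d[2]
def proj(c,P):
    f=240/np.tan(np.radians(float(c['vertical_fov']))/2)
    q=R.from_quat(c['rotation']).inv().apply(np.atleast_2d(P)-c['position'])
    return q[:,:2]/q[:,2:]*f+[c['cx'],c['cy']]
def pts(c,d):
    f=240/np.tan(np.radians(float(c['vertical_fov']))/2)
    v,u=np.mgrid[:480,:640]
    q=np.stack([(u-c['cx'])/f*d,(v-c['cy'])/f*d,d],-1)
    return R.from_quat(c['rotation']).apply(q.reshape(-1,3)).reshape(480,640,3)+c['position']
E
python3 - <<'E'
from h import *
for n,(a,b,w,h) in dict(top=(340,180,100,90),scene=(290,190,100,90)).items():
    c=np.load(n+"0.npz");im=c['p'][b:b+h,a:a+w,::-1]
    cv2.imwrite(f"pics/{n}z.png",cv2.resize(im,None,fx=6,fy=6,interpolation=cv2.INTER_CUBIC))
    P=pts(c,c['d']);m=(P[...,2]>.122-.012)&(P[...,2]<.142)&(c['d']>0)
    k,l,st,ce=cv2.connectedComponentsWithStats(m.astype(np.uint8))
    for i in range(1,k):
        if st[i,4]>60:
            q=P[l==i]; x0=q[:,:2].mean(0); 
            r=cv2.minAreaRect((q[:,:2]*1000).astype(np.float32)); print(n,st[i],ce[i].round(),q.mean(0).round(4),r)
E
```

```text
top [373 219  29  21 238] [387. 229.] [ 0.5987 -0.2982  0.1251] ((599.9658203125, -299.03643798828125), (57.55535888671875, 12.696730613708496), 59.59049987792969)
top [275 238  29  20 217] [289. 247.] [ 0.5589 -0.1145  0.1261] ((559.6217041015625, -113.9828872680664), (57.82597351074219, 12.706375122070312), 62.98579025268555)
top [ 75 293  34  68 592] [ 89. 328.] [0.4032 0.2394 0.1263] ((405.511474609375, 235.90997314453125), (122.56273651123047, 19.757715225219727), 22.37055778503418)
scene [332 201  35  16 426] [349. 209.] [ 0.5966 -0.2961  0.1227] ((598.2119750976562, -298.0670166015625), (57.79507827758789, 14.700722694396973), 59.52931213378906)
scene [256 266  40  20 543] [276. 276.] [ 0.5564 -0.1115  0.123 ] ((558.5657958984375, -113.23299407958984), (57.72756576538086, 14.486656188964844), 63.889678955078125)
scene [175 420  10  15  99] [179. 427.] [0.4435 0.1181 0.1218] ((444.5094909667969, 118.10169219970703), (7.936916828155518, 7.543678283691406), 0.23058760166168213)
```

View pics/topz.png

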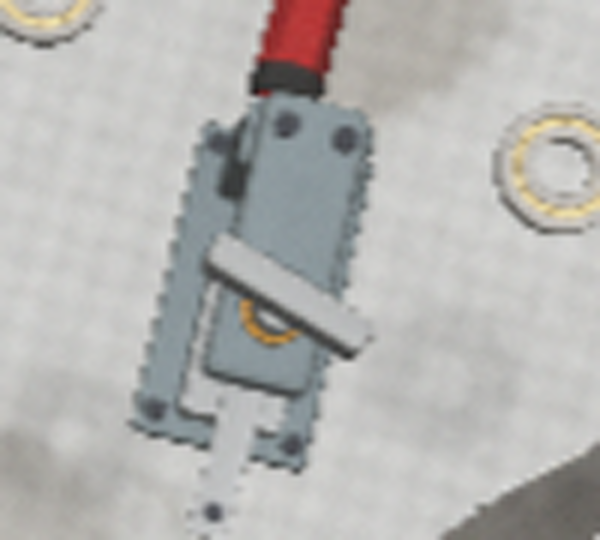

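View pics/scenez.png

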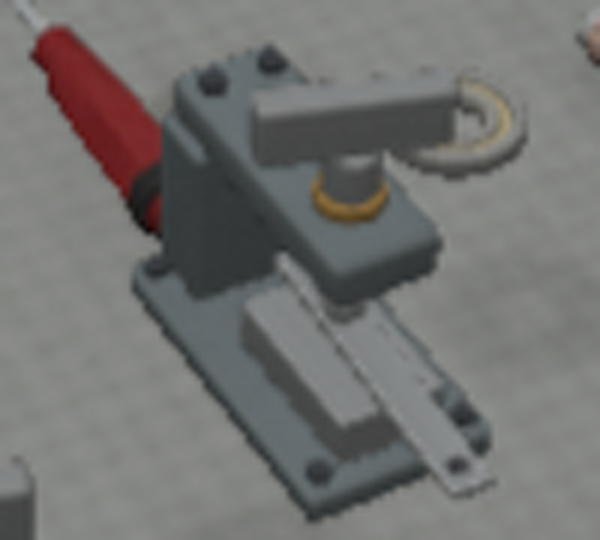

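```bash
python3 - <<'E'
from h import *
for n in ("top","scene"):
    c=np.load(n+"0.npz");P=pts(c,c['d'])
    for cen in ([.599,-.2985],[.559,-.1137]):
      D=np.linalg.norm(P[...,:2]-cen,axis=-1)<.15
      for lo,hi in((.078,.094),(.108,.142),(.09,.108)):
        m=(P[...,2]>lo)&(P[...,2]<hi)&D
        k,l,st,ce=cv2.connectedComponentsWithStats(m.astype(np.uint8))
        for i in range(1,k):
          if st[i,4]>40:
            q=P[l==i];r=cv2.minAreaRect((q[:,:2]*1000).astype(np.float32))
            a=np.linalg.svd(q[:,:2]-q[:,:2].mean(0),full_matrices=False)[2][0]
            print(n,lo,st[i],np.median(q[:,2]).round(4),r,np.degrees(np.arctan2(a[1],a[0])))
# straight edges via rays from zoomed picks
c=np.load("top0.npz")
Z=lambda x,y,z:ray(c,340+(x+.5)/6-.5,180+(y+.5)/6-.5,z)[:2]
for nm,a,b,z in (("armR",(308,385),(371,130),.086),("armL",(208,365),(253,115),.086),("barT",(229,234),(372,333),.128),("barB",(208,262),(352,352),.128),("blade",(213,512),(240,405),.034),("baseL",(135,425),(207,130),.01)):
    A,B=Z(*a,z),Z(*b,z);v=B-A;print(nm,A,B,np.degrees(np.arctan2(v[1],v[0])))
E
```

```text
top 0.078 [379 195  22  34 510] 0.0856 ((642.2659301757812, -308.4840393066406), (36.01155471801758, 62.74626922607422), 77.81755065917969) 173.70754943663675
top 0.078 [374 228  19  18 202] 0.0852 ((590.0187377929688, -296.7386474609375), (35.8576545715332, 28.23558807373047), 76.73997497558594) 61.2108816747334
top 0.108 [373 219  29  21 244] 0.1264 ((599.9658203125, -299.03643798828125), (57.55535888671875, 12.696730613708496), 59.59049987792969) -120.5262876720291
top 0.078 [284 212  24  37 585] 0.0857 ((599.6224365234375, -122.58030700683594), (36.164825439453125, 68.88143920898438), 78.23737335205078) 171.1239242055078
top 0.078 [279 248  19  16 171] 0.0855 ((544.9950561523438, -109.17749786376953), (38.26002883911133, 21.277015686035156), 63.41368103027344) -112.45709053136858
top 0.108 [275 238  29  20 219] 0.1268 ((559.6217041015625, -113.9828872680664), (57.82597351074219, 12.706375122070312), 62.98579025268555) -117.68313179605721
scene 0.078 [319 197  45  42 624] 0.0866 ((623.9337768554688, -303.96966552734375), (36.916908264160156, 101.35745239257812), 77.36170959472656)
[... 755 characters left out ...]
99371337890625, 16.18306541442871), 59.15037536621094) 62.244533529847644
scene 0.09 [270 283  15  12 120] 0.0972 ((554.9439086914062, -110.88835144042969), (21.05687713623047, 12.608240127563477), 56.663822174072266) -125.96940236945458
armR [ 0.57632227 -0.31150163] [ 0.66255765 -0.33237776] -13.608530836586187
armL [ 0.58208888 -0.278602  ] [ 0.6665695  -0.29298915] -9.664820610616761
barT [ 0.61765692 -0.27971647] [ 0.58731693 -0.32477746] -123.95276004333105
barB [ 0.60852622 -0.2731646 ] [ 0.58113433 -0.31849224] -121.14493317905412
blade [ 0.53864664 -0.2871404 ] [ 0.57608711 -0.29626265] -13.693132251464753
baseL [ 0.57116433 -0.26217776] [ 0.67923223 -0.28701153] -12.941764137388152
```

>>> {"op": "step_arm", "data": {
  "deltas": [
    {"slide": [30,24,0],"spin": 0.05},
    {"slide": [60,47,0],"spin": 0.1},
    {"slide": [90,71,0],"spin": 0.16},
    {"slide": [120,95,0],"spin": 0.22},
    {"slide": [150,118,0],"spin": 0.28},
    {"slide": [180,142,0],"spin": 0.34},
    {"slide": [210,166,0],"spin": 0.4},
    {"slide": [240,189,0],"spin": 0.46},
    {"slide": [270,213,0],"spin": 0.52},
    {"slide": [300,236,0],"spin": 0.58},
    {"slide": [330,260,0],"spin": 0.64},
    {"slide": [360,284,0],"spin": 0.7},
    {"slide": [385,303,0],"spin": 0.742},
    {"slide": [400,315,0],"spin": 0.742},
    {"slide": [408.5,322.3,0],"spin": 0.742},
    {"slide": [408.5,322.3,0],"spin": 0.742},
    {"slide": [408.5,322.3,0],"spin": 0.742}
  ],
  "hand": 1
}}

```text
time: 1.52
ee_pos: [0.5982, -0.2993, 0.23]
tcp_rot: [0.868, 0.497, -0.001, -0.001]
wrist_force: [-0.4, -0.6, 0.3]
gripper_width: 0.0853
```

```bash
python3 - <<'E'
from h import *
from bench import *
c=get_calibration("wrist");p,d=read_camera("wrist");s=get_state()
print(s['joints'],s['ee_pos'],s['tcp_rot'])
cv2.imwrite("pics/wr1.png",p[:,:,::-1]);np.savez("wr1.npz",p=p,d=d,**c)
P=pts(c,d)
D=np.linalg.norm(P[...,:2]-[.599,-.2985],axis=-1)<.12
for lo,hi in((.076,.094),(.115,.140)):
    m=(P[...,2]>lo)&(P[...,2]<hi)&D&(d>0)
    k,l,st,ce=cv2.connectedComponentsWithStats(m.astype(np.uint8))
    for i in range(1,k):
      if st[i,4]>300:
        q=P[l==i];r=cv2.minAreaRect((q[:,:2]*1000).astype(np.float32)); print(lo,st[i],np.median(q[:,2]),r)
E
```

```text
[ 0.57230674  0.58760492 -0.26432485  1.46893238  0.16405036  1.10929841
 -0.25628876] [ 0.59753614 -0.30043086  0.23016594] [ 8.68382554e-01  4.95892671e-01 -1.38089265e-03 -5.40494612e-04]
0.076 [ 331  172   95   77 4640] 0.08596682491137775 ((636.5493774414062, -308.84747314453125), (36.537445068359375, 73.35155487060547), 77.37017822265625)
0.076 [ 284  203   28   54 1058] 0.08581236653459084 ((582.917724609375, -294.42193603515625), (39.4013671875, 19.812244415283203), 60.265316009521484)
0.115 [ 312  193   20   92 1741] 0.12764638163339329 ((599.46630859375, -299.84637451171875), (57.08945083618164, 11.917948722839355), 59.38454055786133)
```

View pics/wr1.png

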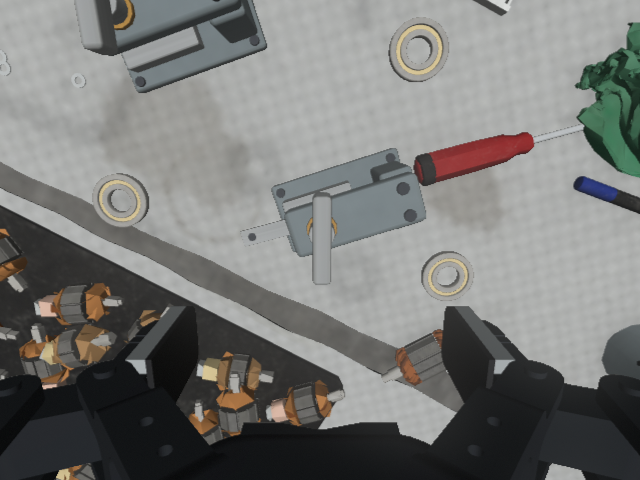

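The wrist view shows the bar upright at (321,238), with the arm running right to its column and the blade hole at (252,237). The bar axis is at about (599.5, -299.3) mm and its heading is 59.4°. The arm heading is -12.5°, so the turn needed is about 1.257 rad clockwise.

>>> {"op": "step_arm", "data": {
  "deltas": [
    {"slide": [2,1,-15]},
    {"slide": [2,1,-35]},
    {"slide": [2,1,-55]},
    {"slide": [2,1,-75]},
    {"slide": [2,1,-92]},
    {"slide": [2,1,-105]},
    {"slide": [2,1,-116]},
    {"slide": [2,1,-123]},
    {"slide": [2,1,-127]},
    {"slide": [2,1,-127]},
    {"slide": [2,1,-127]},
    {"slide": [2,1,-127]}
  ],
  "hand": 1
}}

```text
schema error: expected keys slide, spin
```

```bash
python3 - <<'E'
from h import *
from bench import *
s=get_state();print(s['ee_pos'],s['tcp_rot'],s['joints'],s['wrist_force'])
p,d=read_camera("wrist");cv2.imwrite("pics/wr2.png",p[:,:,::-1])
E
```

```text
[ 0.59753614 -0.30043086  0.23016594] [ 8.68382554e-01  4.95892671e-01 -1.38089265e-03 -5.40494612e-04] [ 0.57230674  0.58760492 -0.26432485  1.46893238  0.16405036  1.10929841
 -0.25628876] [-0.03957761 -1.43025074 -0.37082966]
```

View pics/wr2.png

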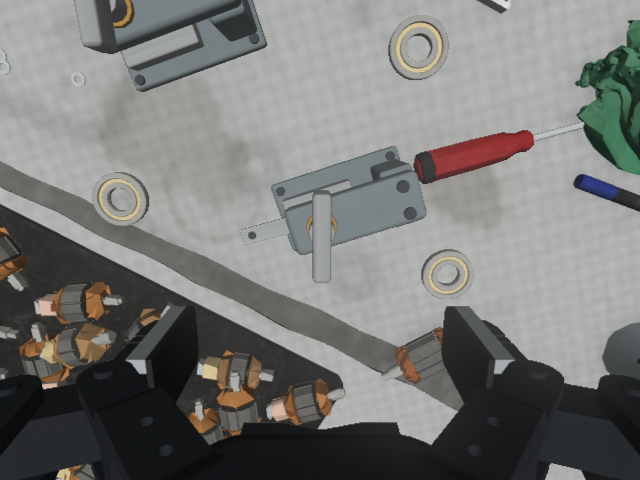

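The call was refused because every row needs a "spin" value, so nothing moved. I'm sending it again with spin included.

>>> {"op": "step_arm", "data": {
  "deltas": [
    {"slide": [2,1,-15],"spin": 0},
    {"slide": [2,1,-35],"spin": 0},
    {"slide": [2,1,-55],"spin": 0},
    {"slide": [2,1,-75],"spin": 0},
    {"slide": [2,1,-92],"spin": 0},
    {"slide": [2,1,-105],"spin": 0},
    {"slide": [2,1,-116],"spin": 0},
    {"slide": [2,1,-123],"spin": 0},
    {"slide": [2,1,-127],"spin": 0},
    {"slide": [2,1,-127],"spin": 0},
    {"slide": [2,1,-127],"spin": 0},
    {"slide": [2,1,-127],"spin": 0}
  ],
  "hand": 1
}}

```text
time: 2.62
ee_pos: [0.6, -0.3002, 0.1043]
tcp_rot: [0.869, 0.496, -0.001, 0.0]
wrist_force: [-0.0, -0.8, 0.1]
gripper_width: 0.0855
```

```bash
python3 - <<'E'
from h import *
from bench import *
s=get_state();print(s['ee_pos'],s['tcp_rot'],s['joints'],s['wrist_force'])
p,d=read_camera("wrist");cv2.imwrite("pics/wr3.png",p[:,:,::-1])
E
```

```text
[ 0.59995812 -0.30015622  0.10429037] [ 8.68597233e-01  4.95517856e-01 -9.20710751e-04  2.32936776e-04] [ 0.55567797  0.72810157 -0.24102388  1.55216598  0.20854546  0.8874196
 -0.29267699] [-0.01322225 -0.78094333  0.13035042]
```

View pics/wr3.png

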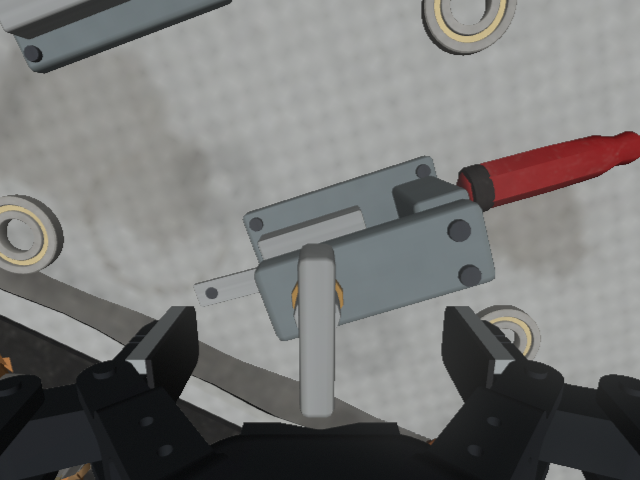

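The bar spans columns 300–335, midway between the pads, which stand at about 197 and 443. I'm closing the gripper gently.

>>> {"op": "step_arm", "data": {
  "deltas": [
    {"slide": [0,0,0],"spin": 0},
    {"slide": [0,0,0],"spin": 0},
    {"slide": [0,0,0],"spin": 0},
    {"slide": [0,0,0],"spin": 0},
    {"slide": [0,0,0],"spin": 0},
    {"slide": [0,0,0],"spin": 0},
    {"slide": [0,0,0],"spin": 0},
    {"slide": [0,0,0],"spin": 0},
    {"slide": [0,0,0],"spin": 0},
    {"slide": [0,0,0],"spin": 0}
  ],
  "hand": 0,
  "squeeze": 40
}}

```text
time: 3.5
ee_pos: [0.5992, -0.2997, 0.1043]
tcp_rot: [0.869, 0.496, -0.001, -0.001]
wrist_force: [-4.0, 2.6, 4.9]
gripper_width: 0.0142
```

```bash
python3 - <<'E'
from h import *
from bench import *
s=get_state();print(s)
E
```

```text
{'time': 3.5, 'joints': array([ 0.55565774,  0.7276615 , -0.24121904,  1.55292993,  0.20820988,
        0.88896273, -0.29268701]), 'dq': array([-0.00306226, -0.00013255,  0.00012754, -0.00120691, -0.00132618,
        0.000207  , -0.00017403]), 'joint_efforts': array([ 8.52688041e-03, -6.18636131e+01, -2.95089304e+00, -2.36184293e+01,
        3.05378297e-01, -1.59206048e+00,  6.91908470e-03]), 'ee_pos': array([ 0.59920754, -0.29966526,  0.10433808]), 'tcp_rot': array([ 8.68580587e-01,  4.95545501e-01, -1.46521697e-03, -5.23663126e-04]), 'wrist_force': array([-3.97906939,  2.55908857,  4.88540267]), 'torque': array([ 0.5043423 ,  0.98951166, -0.06376847]), 'gripper_width': 0.014178205389519782}
```

>>> {"op": "step_arm", "data": {
  "deltas": [
    {"slide": [0,0,0],"spin": -0.04},
    {"slide": [0,0,0],"spin": -0.11},
    {"slide": [0,0,0],"spin": -0.19},
    {"slide": [0,0,0],"spin": -0.27},
    {"slide": [0,0,0],"spin": -0.35},
    {"slide": [0,0,0],"spin": -0.43},
    {"slide": [0,0,0],"spin": -0.51},
    {"slide": [0,0,0],"spin": -0.59},
    {"slide": [0,0,0],"spin": -0.67},
    {"slide": [0,0,0],"spin": -0.75},
    {"slide": [0,0,0],"spin": -0.83},
    {"slide": [0,0,0],"spin": -0.91},
    {"slide": [0,0,0],"spin": -0.99},
    {"slide": [0,0,0],"spin": -1.07},
    {"slide": [0,0,0],"spin": -1.14},
    {"slide": [0,0,0],"spin": -1.2},
    {"slide": [0,0,0],"spin": -1.24},
    {"slide": [0,0,0],"spin": -1.255},
    {"slide": [0,0,0],"spin": -1.255},
    {"slide": [0,0,0],"spin": -1.255}
  ]
}}

```text
time: 5.17
ee_pos: [0.5992, -0.2996, 0.1045]
tcp_rot: [0.994, -0.108, -0.001, -0.001]
wrist_force: [-3.4, 1.3, 4.3]
gripper_width: 0.014
```

```bash
cat > look.py <<'E'
import sys
from h import *
from bench import *
t=sys.argv[1]
s=get_state();q=s['tcp_rot'];print(s['time'],s['ee_pos'],np.degrees(2*np.arctan2(q[1],q[0])),s['wrist_force'],s['torque'],s['gripper_width'])
for n in sys.argv[2:]:
    c=get_calibration(n);p,d=read_camera(n);cv2.imwrite(f"pics/{n}{t}.png",p[:,:,::-1])
    P=pts(c,d);D=np.linalg.norm(P[...,:2]-[.599,-.2985],axis=-1)<.12
    for lo,hi in((.076,.094),(.115,.135)):
        m=(P[...,2]>lo)&(P[...,2]<hi)&D&(d>0)
        k,l,st,ce=cv2.connectedComponentsWithStats(m.astype(np.uint8))
        for i in range(1,k):
          if st[i,4]>100:
            r=cv2.minAreaRect((P[l==i][:,:2]*1000).astype(np.float32)); print(n,lo,st[i],r)
E
python3 look.py 4 wrist
```

```text
5.1667 [ 0.5991791  -0.29958338  0.10445809] -12.425619327590283 [-3.43072016  1.34931177  4.28835502] [0.29767352 0.55126833 0.06862063] 0.013954430054049477
wrist 0.076 [  275   109    93   194 14298] ((633.8812866210938, -308.1602783203125), (36.22480010986328, 79.2336654663086), 77.21732330322266)
wrist 0.115 [ 252  248   87  170 7231] ((601.1854248046875, -293.27197265625), (26.46964454650879, 58.01768493652344), 79.32316589355469)
wrist 0.115 [ 339  297   49   84 1212] ((599.8948974609375, -309.3883056640625), (13.760287284851074, 22.775238037109375), 39.2451057434082)
```

View pics/wrist4.png

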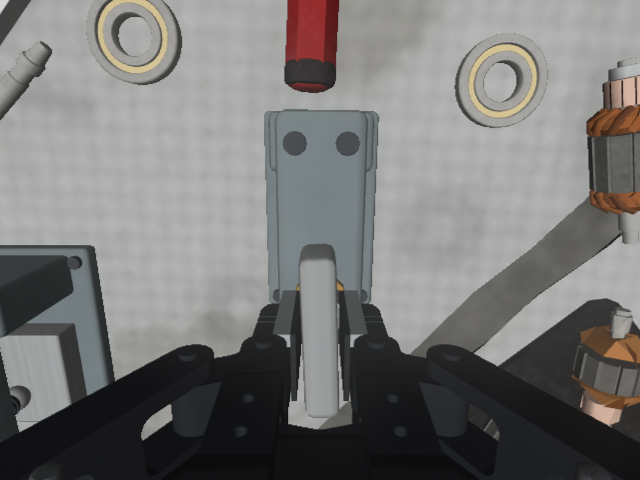

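The bar (columns 300–337, vertical) lies in line with the arm. I'm releasing it and rising.

>>> {"op": "step_arm", "data": {
  "deltas": [
    {"slide": [0,0,0],"spin": 0},
    {"slide": [0,0,0],"spin": 0},
    {"slide": [0,0,0],"spin": 0},
    {"slide": [0,0,0],"spin": 0},
    {"slide": [0,0,0],"spin": 0},
    {"slide": [0,0,0],"spin": 0},
    {"slide": [0,0,8],"spin": 0},
    {"slide": [0,0,20],"spin": 0},
    {"slide": [0,0,40],"spin": 0},
    {"slide": [0,0,60],"spin": 0},
    {"slide": [0,0,80],"spin": 0},
    {"slide": [0,0,100],"spin": 0},
    {"slide": [0,0,120],"spin": 0},
    {"slide": [0,0,120],"spin": 0},
    {"slide": [0,0,120],"spin": 0}
  ],
  "hand": 1
}}

```text
time: 6.47
ee_pos: [0.6001, -0.3001, 0.2268]
tcp_rot: [0.994, -0.108, 0.001, -0.001]
wrist_force: [-0.3, 0.6, -0.9]
gripper_width: 0.0855
```

```bash
python3 look.py 5 wrist scene
```

```text
6.4667 [ 0.60014714 -0.30011214  0.22684427] -12.438269048817325 [-0.34088854  0.61722834 -0.88317325] [ 0.0091206   0.04665144 -0.0133224 ] 0.08551937341912244
wrist 0.076 [ 294  122   53  140 5710] ((624.0076293945312, -306.0591735839844), (36.099220275878906, 98.45429992675781), 77.39433288574219)
wrist 0.115 [ 308  197   22   93 1757] ((599.4927978515625, -300.40850830078125), (12.001974105834961, 57.9109992980957), 79.3212890625)
scene 0.076 [319 197  45  43 753] ((622.848388671875, -302.30987548828125), (35.914154052734375, 99.21721649169922), 78.52872467041016)
scene 0.115 [338 195  23  27 298] ((599.100341796875, -298.51239013671875), (13.590821266174316, 59.084373474121094), 79.15216827392578)
```

View pics/wrist5.png

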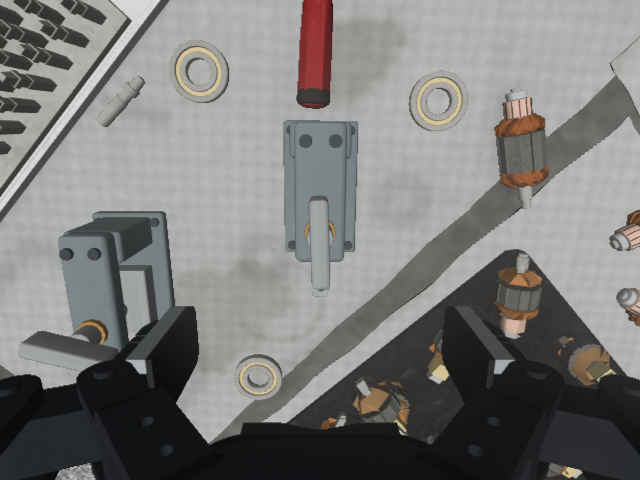

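View pics/scene5.png

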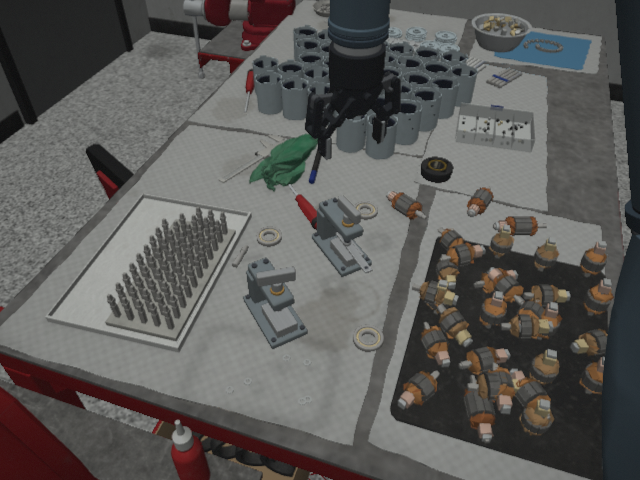

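The bar now sits at -10.7° against the arm's -12.6° (wrist view), which is within 2° of the line. The blade still sticks out at (368,268) in the scene view, and the other fixture looks unchanged. I'm handing in.

```bash
python3 -c "
from bench import *
print(close_job())"
```

```text
the job is handed in; nothing more can be done
None
```

I gripped the bar head of the fixture with the blade, turned it about 1.25 rad clockwise until it lined up with the arm, then opened the gripper and rose about 120 mm clear. I handed in just after 6.5 s, with no verdict reported.

**Last checks**
- **Bar alignment:** after release the bar lay about 2° short of the arm line in the wrist view (-10.7° against -12.6°). The scene camera put the difference at under 1°. Both are well inside the 12° tolerance, which should mean a foot force of roughly 3.2 to 3.7 N. I worked that force out from the angle; I did not measure it.
- **Blade and other fixture:** in the scene image the blade was still in its gap and the other fixture's screw looked unmoved, judged by eye.
- **Forces:** the gripper was free at the end, with about 1 N on the wrist.

**Disagreements or failures**
- **Gripper while closed:** its heading read -12.4°, so the bar stopped about 2° short of it. The opening read 14 mm on the 12 mm bar.
- **Refused move:** one move call was rejected for a missing "spin" value, and nothing moved.

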